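Find the tired spring mount of the balance stand

TASK

The balance stand wobbles because one of its three spring mounts has gone soft. Press each of the three black pads well down and let it go, to feel which one gives most easily, then push the orange tag of that softest mount down flat to mark it for replacement. Leave the other two tags standing, only press the pads (never pull them up), and do not shift or pick up anything else.

Things in the scene. Friction and masses are not known exactly. Their poses are not given: they have to be found in the camera images.
- base: dark steel base plate of the stand, 250 x 360 mm (its x by y), top 12 mm above the bench; fixed to the bench. Origin: centre of its underside, on the bench; z up. Three identical-looking spring mounts are bolted on it, two along its -x edge and one near the middle of its +x edge; which mount stands in which of the three places differs every time.
- mount_a: spring mount A: grey foot plate 66 x 136 x 8 mm with a sprung pad and an orange hinged tag. Origin: centre of the foot's underside (12 mm above the bench); y runs from pad to tag, x along the tag's hinge, z up. In mm: pad axis at x 0, y -36; hinge line at y 14, z 16; the tag when down lies from y 17 to 64, its upper face at z 17.5. Bare foot plate, screws and rest are below z 15.
- pad_a_top (a point): centre of the upper face of pad A: flat black rubber disc, diameter 54 mm, on a blue cup of diameter 58 mm and height 24 mm; untouched it stands 68 mm above the mount's underside (80 mm above the bench) and moves down with the pad
- pad_a (a joint): how far pad A is pushed down, m: 0 untouched, 0.014 on its stop. To go 10 mm down the softest pad takes about 4 N, the others 7 to 10 N; held still there, up to 3 N less. Rubbing in its guide (1.5 N, alike on all) keeps a released pad from rising fully: once pressed 7 mm or more and let go, the softest stays about 6 mm below its untouched height, the others 2 to 3 mm.
- tag_a (a joint): angle of orange tag A, rad: 0 standing 55 degrees above level and leaning away from its pad, 0.96 lying level on its rest (fully down); starts between 0 and 0.2; a stiff hinge keeps it where it is left (about 2 N at its middle moves it)
- tag_a_end (a point): middle of the free edge of orange tag A: plate 36 mm wide (along the mount's x), 3 mm thick, 50 mm from hinge line to free edge; at most 69 mm above the bench when standing
- mount_b: spring mount B: grey foot plate 66 x 136 x 8 mm with a sprung pad and an orange hinged tag. Origin: centre of the foot's underside (12 mm above the bench); y runs from pad to tag, x along the tag's hinge, z up. In mm: pad axis at x 0, y -36; hinge line at y 14, z 16; the tag when down lies from y 17 to 64, its upper face at z 17.5. Bare foot plate, screws and rest are below z 15.
- pad_b_top (a point): centre of the upper face of pad B: flat black rubber disc, diameter 54 mm, on a blue cup of diameter 58 mm and height 24 mm; untouched it stands 68 mm above the mount's underside (80 mm above the bench) and moves down with the pad
- pad_b (a joint): how far pad B is pushed down, m: 0 untouched, 0.014 on its stop. To go 10 mm down the softest pad takes about 4 N, the others 7 to 10 N; held still there, up to 3 N less. Rubbing in its guide (1.5 N, alike on all) keeps a released pad from rising fully: once pressed 7 mm or more and let go, the softest stays about 6 mm below its untouched height, the others 2 to 3 mm.
- tag_b (a joint): angle of orange tag B, rad: 0 standing 55 degrees above level and leaning away from its pad, 0.96 lying level on its rest (fully down); starts between 0 and 0.2; a stiff hinge keeps it where it is left (about 2 N at its middle moves it)
- tag_b_end (a point): middle of the free edge of orange tag B: plate 36 mm wide (along the mount's x), 3 mm thick, 50 mm from hinge line to free edge; at most 69 mm above the bench when standing
- mount_c: spring mount C: grey foot plate 66 x 136 x 8 mm with a sprung pad and an orange hinged tag. Origin: centre of the foot's underside (12 mm above the bench); y runs from pad to tag, x along the tag's hinge, z up. In mm: pad axis at x 0, y -36; hinge line at y 14, z 16; the tag when down lies from y 17 to 64, its upper face at z 17.5. Bare foot plate, screws and rest are below z 15.
- pad_c_top (a point): centre of the upper face of pad C: flat black rubber disc, diameter 54 mm, on a blue cup of diameter 58 mm and height 24 mm; untouched it stands 68 mm above the mount's underside (80 mm above the bench) and moves down with the pad
- pad_c (a joint): how far pad C is pushed down, m: 0 untouched, 0.014 on its stop. To go 10 mm down the softest pad takes about 4 N, the others 7 to 10 N; held still there, up to 3 N less. Rubbing in its guide (1.5 N, alike on all) keeps a released pad from rising fully: once pressed 7 mm or more and let go, the softest stays about 6 mm below its untouched height, the others 2 to 3 mm.
- tag_c (a joint): angle of orange tag C, rad: 0 standing 55 degrees above level and leaning away from its pad, 0.96 lying level on its rest (fully down); starts between 0 and 0.2; a stiff hinge keeps it where it is left (about 2 N at its middle moves it)
- tag_c_end (a point): middle of the free edge of orange tag C: plate 36 mm wide (along the mount's x), 3 mm thick, 50 mm from hinge line to free edge; at most 69 mm above the bench when standing
- spare_spring: loose spare coil spring standing on the base plate, diameter 37, height 40 mm; origin: centre of its underside; bystander
- grease_tin: loose yellow tin with a steel lid on the base plate, diameter 50, height 40 mm; origin: centre of its underside; bystander
- red_bottle: loose white wash bottle with red cap, diameter 67, height about 190 mm with its spout; origin: centre of its underside; bystander
- orange_bottle: loose white wash bottle with orange cap, diameter 67, height about 190 mm with its spout; origin: centre of its underside; bystander
- screwdriver: loose screwdriver with a yellow handle lying on the bench, length 190 mm, along its x; bystander
- steel_bowl: loose steel bowl, diameter 120, height 50 mm; origin: centre of its underside; bystander

How it is judged:
By the outcome, as a careful person would: the job done as asked, in the order asked, and still so for the second after the job is handed in, with the robot touching nothing.
It also fails if it takes over 54 s, if anything falls off the work surface, if the arm or the gripper's body presses on something with over 40 N, if the wrist force passes 120 N, or if a joint passes its speed limit or range.

ROBOT

A 6-joint arm with a two-finger parallel gripper is mounted at the origin on the work surface. World frame = base frame: x ahead of the robot, y to its left, z up, the work surface at z = 0. Lengths are in mm, angles in degrees, forces in N, time in s.
With the tool pointing down it reaches from about 300 to 850 mm from the base axis. Payload 4.2 kg.
Tool frame: the origin (TCP) lies on the centre line of the jaws, within the pads' length; the fingertips stand 11 mm ahead of it and the grasp point (between the pads) lies 8 mm behind it; z points along the fingers, y is the direction in which the jaws open and shut (so a half turn about z gives the same grasp; the last joint's range is limited). The gripper opens to 91 mm and grips with 3 to 60 N. Pads are 32 mm wide; open, the fingers measure 118 mm over their backs; the gripper's body (76 mm by 178 mm) begins 60 mm behind the grasp point.
Start: joints at [-1.146, 18.312, 89.639, -0, 72.044, -1.146], TCP at [575.015, 0, 224.976] pointing down, gripper open.
Joint ranges: [-177.97, 177.97], [-48.28, 115.42], [12.27, 149.76], [-77.06, 257.06], [2.81, 150.46], [-146.56, 146.56]. Speed limits (degrees/s): [147.25, 147.25, 180, 180, 180, 180].

INTERFACE

Orientations are given as [roll, pitch, yaw] about the fixed x, y, z axes, in that order (R = Rz(yaw) Ry(pitch) Rx(roll)).
In Python, from workcell import env, grab_frame gives the robot as it stands. The module is installed in compiled form; this text tells all that it offers.
- The arm moves only by the tool arm_command, never from a script. Its argument "series" is one flat list of numbers, 6 for each row, row after row: the shift along the world's x, y, z each as a share of 400 mm, from -1 to 1, then the turn, a rotation vector about the world's x, y, z each as a share of 45 degrees, from -1 to 1. A call has 1 to 20 rows; each row shifts and turns the commanded pose from where the row before left it; what a row does not reach is not made up. A row lasts 1/12 s, in which the tool goes at most 41.7 mm and 7.16 degrees, less where a joint would pass 70% of its speed; a pose out of reach is approached as far as the arm can. A call with a number of a shift or a turn outside -1 to 1 is refused whole. A call with a gripper value outside its range is refused whole. "hand" is the opening, from 0 (shut) to 1 (fully open), set as the call begins (left out, the last holds). The fingers move at their own pace and stop on an object; "newtons" is the grip in N (left out, the last holds). Time passes only in rows, so rows that do not move let the fingers close. It gives the time, the measured TCP pose, the force and the opening at its end, in the units of the state.
- env.state(): the state, without advancing time (a new reading comes with each control period).
- grab_frame(name): name is "scene" or "side" or "wrist"; returns a dict with "frame" (400x640x3 uint8, red, green, blue), "intrinsics" (3x3 intrinsics, pixels), "R" (3x3) and "t" (3): a world point X has camera coordinates R X + t; the wrist camera has in their place "tool_from_camera" (4x4, takes a point from camera to tool coordinates, whose origin is the TCP and whose axes are the flange's). Camera axes: x right, y down, z forward; pixel columns grow to the right and rows downward; lengths in mm; the calibration is good to about 2 mm. A picture is of the moment at which its call begins: read the wrist's pose just before it. There is no depth.
- env.job_done(): hands the job in, once; it reports no verdict.
The state is a dict: "time_s": time; "qpos": joint angles; "qvel": joint speeds; "effort": joint torques, N m; "ee_pos": TCP position; "ee_rot": TCP orientation; "force": force on the tool from outside, world axes, zero at the start; "torque": the same for the moment, N m; "gripper_width": finger opening in mm.
Only numpy, scipy, OpenCV 4.12 (cv2) and the standard library are available. Lean on these libraries where they do the work, as an engineer would, in place of code of your own. Each camera call takes 0.05 s, during which the arm holds its last target.

## Working session

There is one attempt and no reset: what is moved stays moved. The work goes in short steps, Python scripts to look and compute and a tool call to move; the robot and the scene stay as the last step left them, time stands still between calls to the robot, and variables do not carry over. Pictures are saved under pics/ and viewed, and the job is handed in when it is done.

Besides the shell and the picture viewer there is one more tool, called in YAML: its name, and indented under it one key for each argument. arm_command: Moves the arm, as the interface text tells. Shift numbers are shares of 400 mm and turn numbers shares of 45 degrees, none past 1 either way. Its arguments: {"type":"object","properties":{"series":{"type":"array"},"hand":{"type":"number"},"newtons":{"type":"number"}},"required":["series"]}

```bash
mkdir -p pics
cat > h.py <<'E'
from workcell import env, grab_frame
import numpy as np, cv2, pickle
def snap(cam,name):
    s=env.state(); f=grab_frame(cam); pickle.dump((s,f),open(f'pics/{name}.pkl','wb'))
    cv2.imwrite(f'pics/{name}.png',f['frame'][:,:,::-1]); return s,f
def load(name): return pickle.load(open(f'pics/{name}.pkl','rb'))
def crop(name,x0,y0,x1,y1,k,out):
    s,f=load(name); c=f['frame'][y0:y1,x0:x1,::-1]
    cv2.imwrite(f'pics/{out}.png',cv2.resize(c,None,fx=k,fy=k,interpolation=cv2.INTER_CUBIC))
def ray(f,u,v,z):
    d=f['R'].T@np.linalg.inv(f['intrinsics'])@np.array([u,v,1.]); o=-f['R'].T@f['t']
    return o+d*(z-o[2])/d[2]
def proj(f,X):
    p=f['intrinsics']@(f['R']@np.asarray(X,float)+f['t']); return p[:2]/p[2]
E
python3 - <<'E'
from h import *
for c in ('scene','side','wrist'):
    s,f=snap(c,c+'0')
    if c!='wrist': print(c,-f['R'].T@f['t'], f['R'][2])
    else: print(f['tool_from_camera'],f['intrinsics'])
print(s)
E
```

```text
scene [1018.78635478 -574.70591069  814.40828912] [-0.48311752  0.56106461 -0.67216365]
side [107.85354073 799.11908644 813.4120529 ] [ 0.37266978 -0.68558169 -0.62537587]
[[-2.12219890e-04 -9.66187552e-01 -2.57840199e-01  7.25268549e+01]
 [ 9.99999945e-01 -1.38956728e-04 -3.02364091e-04  1.34157317e+00]
 [ 2.56311791e-04 -2.57840249e-01  9.66187528e-01 -1.60148273e+02]
 [ 0.00000000e+00  0.00000000e+00  0.00000000e+00  1.00000000e+00]] [[343.63760437   0.         318.44502295]
 [  0.         343.63760437 209.6623656 ]
 [  0.           0.           1.        ]]
{'time_s': 0.1, 'qpos': array([-1.14566637e+00,  1.83462699e+01,  8.96989110e+01, -1.78681554e-03,
        7.20437147e+01, -1.14506477e+00]), 'qvel': array([-3.15235705e-02, -6.35696950e-02, -7.08208069e-02, -1.10122715e-01,
        2.26931526e-02,  7.57443588e-05]), 'effort': array([ 5.01049108e-04, -4.13330913e+01, -2.32510239e+01,  7.29743019e-02,
        4.21804120e-02, -4.88014211e-05]), 'ee_pos': array([5.74568311e+02, 2.26735989e-03, 2.24224887e+02]), 'ee_rot': array([-1.79911088e+02, -7.78853405e-05,  8.99999505e+01]), 'force': array([ 1.06928347, -0.44219403, -0.30180074]), 'torque': array([ 0.07818219,  0.01575481, -0.00214133]), 'gripper_width': 91.20032114131924}
```

View pics/scene0.png

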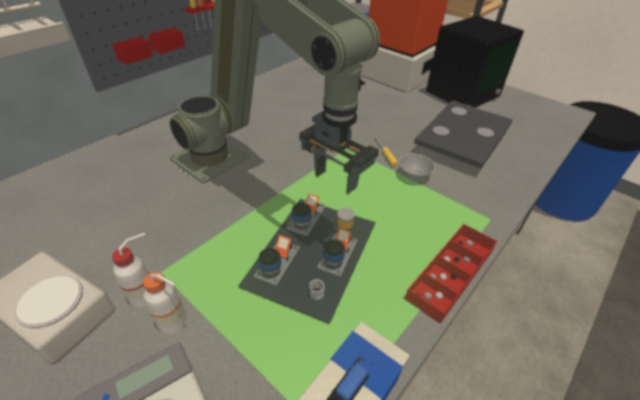

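View pics/side0.png

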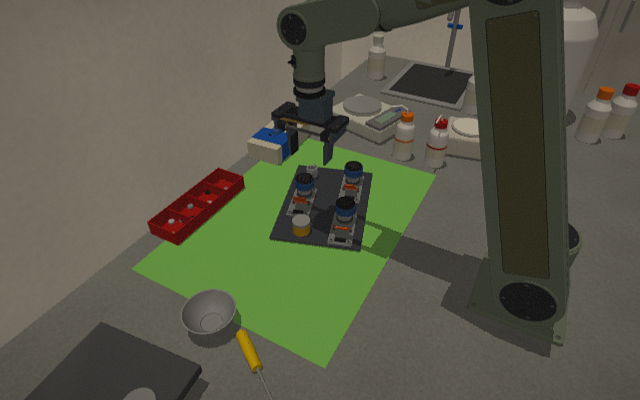

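View pics/wrist0.png

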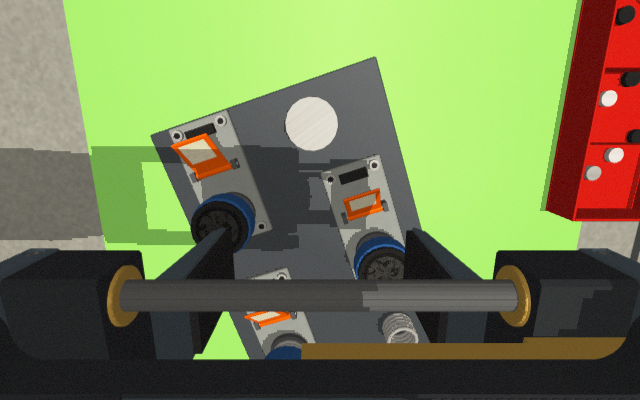

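Run:
```python
from h import *
crop('scene0',230,180,390,330,5,'sc1')
crop('side0',260,150,390,260,6,'sd1')
crop('wrist0',140,50,440,360,2.6,'w1')
```

```text
(no output)
```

View pics/sc1.png

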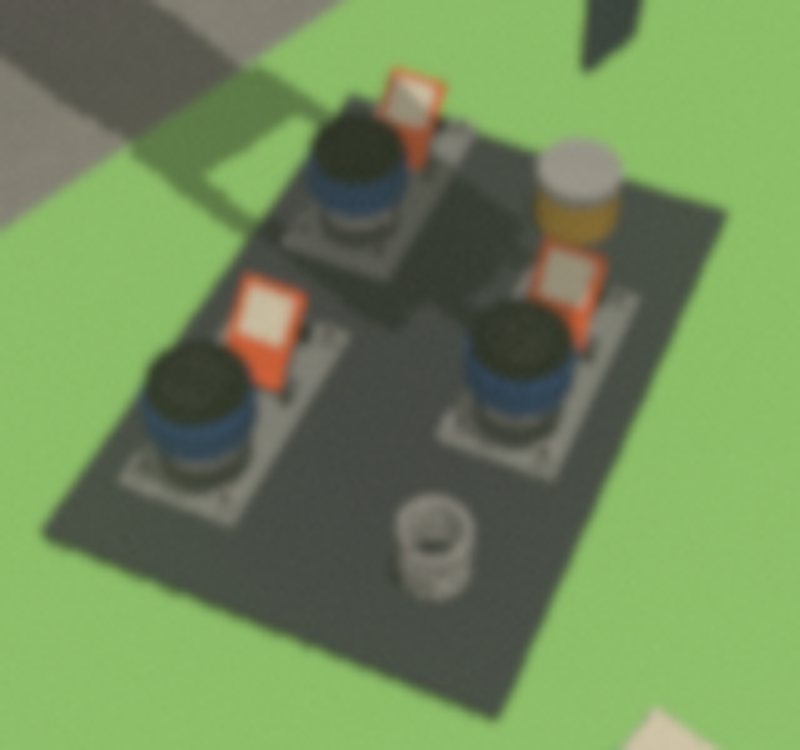

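View pics/sd1.png

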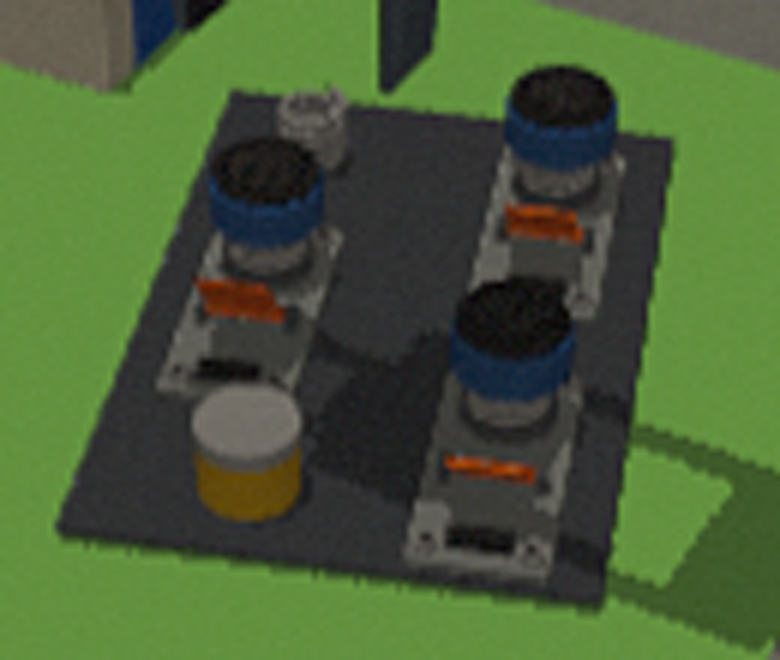

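View pics/w1.png

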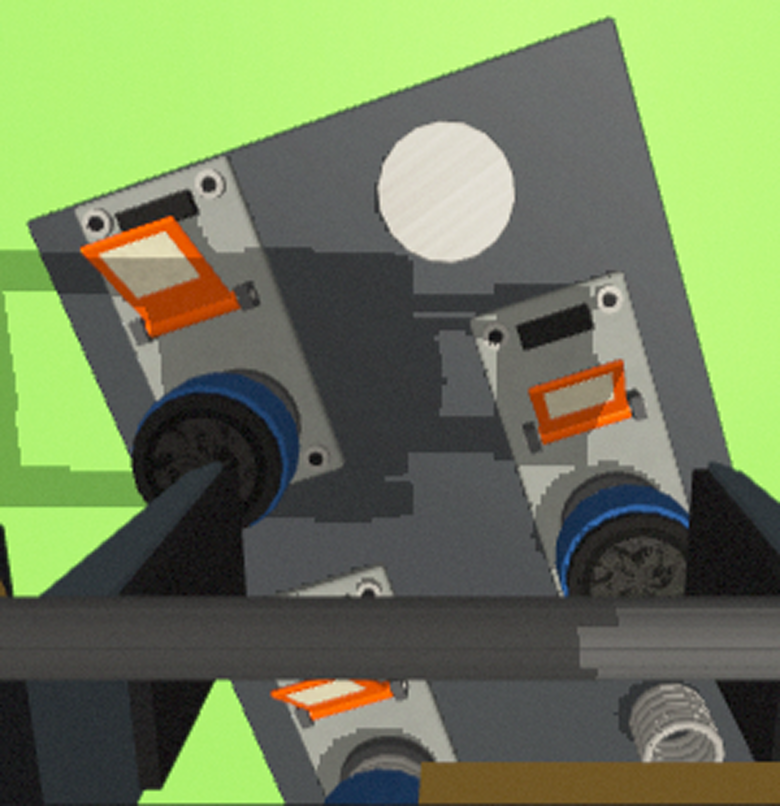

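Run:
```python
from h import *
_,fs=load('scene0');_,fd=load('side0')
S=lambda x,y:(230+x/5,180+y/5); D=lambda x,y:(260+x/6,150+y/6)
for n,c in dict(top=(352,95),right=(727,210),bot=(497,718),left=(43,533)).items(): print('scene',n,ray(fs,*S(*c),12).round(1))
for n,c in dict(tl=(232,92),tr=(672,140),br=(603,607),bl=(60,532)).items(): print('side',n,ray(fd,*D(*c),12).round(1))
def tri(a,b):
    A=[]
    for f,p in((fs,a),(fd,b)):
        P=f['intrinsics']@np.c_[f['R'],f['t']]
        A+= [p[0]*P[2]-P[0],p[1]*P[2]-P[1]]
    v=np.linalg.svd(np.array(A))[2][-1];return v[:3]/v[3]
for n,a,b in (('P1',(360,147),(515,320)),('P2',(200,383),(562,105)),('P3',(521,340),(267,173))):
    print(n,tri(S(*a),D(*b)).round(1),ray(fs,*S(*a),80).round(1),ray(fd,*D(*b),80).round(1))
# foot plate corners visible, z=20
print('feet scene z20')
for n,c in dict(P1a=(280,243),P1b=(388,278),P2a=(120,478),P2b=(232,525),P2c=(350,335),P3a=(437,433),P3b=(553,478),P3c=(638,295)).items(): print(n,ray(fs,*S(*c),20).round(1))
print('feet side')
for n,c in dict(P1a=(405,558),P1b=(545,575),P1c=(582,385),P2b=(590,315),P2c=(625,155),P3a=(158,388),P3b=(293,390),P3c=(340,235)).items(): print(n,ray(fd,*D(*c),20).round(1))
```

```text
scene top [398.2  54.8  12. ]
scene right [631.4 132.4  12. ]
scene bot [ 744.2 -209.4   12. ]
scene left [ 510.4 -285.3   12. ]
side tl [ 737.1 -202.8   12. ]
side tr [ 503.1 -279.6   12. ]
side br [389.   61.3  12. ]
side bl [623.  137.2  12. ]
P1 [479.  -24.9  76.3] [484.  -26.8  80. ] [475.7 -22.2  80. ]
P2 [ 535.8 -198.5   72.5] [ 542.  -201.8   80. ] [ 530.8 -189.3   80. ]
P3 [636.9 -70.9  74.9] [640.9 -73.6  80. ] [632.3 -65.6  80. ]
feet scene z20
P1a [461.5 -70.6  20. ]
P1b [525.4 -48.5  20. ]
P2a [ 518.4 -240.7   20. ]
P2b [ 581. -222.   20.]
P2c [538.7 -93.2  20. ]
P3a [ 618.3 -110.7   20. ]
P3b [681.1 -92.   20. ]
P3c [637.2  36.9  20. ]
feet side
P1a [475.3  83.7  20. ]
P1b [416.6  63.3  20. ]
P1c [456.2 -60.7  20. ]
P2b [ 475.1 -110.9   20. ]
P2c [ 515.7 -243.7   20. ]
P3a [632.3  39.3  20. ]
P3b [575.3   9.4  20. ]
P3c [ 614.9 -107.8   20. ]
```

```bash
cat >> h.py <<'E'
from scipy.spatial.transform import Rotation as Ro
def wfix(s,f):
    T=np.eye(4);T[:3,:3]=Ro.from_euler('xyz',s['ee_rot'],degrees=True).as_matrix();T[:3,3]=s['ee_pos']
    M=np.linalg.inv(T@f['tool_from_camera']); return dict(f,R=M[:3,:3],t=M[:3,3])
E
python3 - <<'E'
from h import *
s,f=load('wrist0'); f=wfix(s,f)
W=lambda x,y:(140+x/2.6,50+y/2.6)
for n,c,z in (('cornerTR',(612,17),12),('cornerTL',(28,220),12),('P1 footTR',(227,157),20),('P1 footBR',(343,465),20),('P3footTR',(625,272),20),('P3footTL',(470,322),20),('P2footTR',(383,567),20),('P1pad',(207,466),80),('tin',(446,192),52),
 ('P1hL',(142,335),28),('P1hR',(250,295),28),('P3hL',(532,437),28),('P3hR',(638,404),28),('P2hL',(305,714),28),('P2hR',(402,687),28),
 ('P1endL',(82,250),67),('P1endR',(170,217),67),('P3eL',(530,388),67),('P3eR',(623,362),67),('P2eL',(272,694),67),('P2eR',(357,678),67)): print(n,ray(f,*W(*c),z).round(1))
E
```

```text
cornerTR [632.6 132.   12. ]
cornerTL [397.6  55.5  12. ]
P1 footTR [482.6  80.   20. ]
P1 footBR [523.6 -46.8  20. ]
P3footTR [640.7  35.3  20. ]
P3footTL [578.   14.9  20. ]
P2footTR [539.7 -94.2  20. ]
P1pad [483.5 -27.6  80. ]
tin [569.1  67.2  52. ]
P1hL [445.6  10.8  28. ]
P1hR [490.2  27.   28. ]
P3hL [603.8 -32.   28. ]
P3hR [647.1 -17.8  28. ]
P2hL [ 503.4 -162.9   28. ]
P2hR [ 547.6 -149.    28. ]
P1endL [441.7  47.7  67. ]
P1endR [473.5  59.   67. ]
P3eL [599.7  -1.9  67. ]
P3eR [633.1   7.7  67. ]
P2eL [ 498.5 -128.    67. ]
P2eR [ 532.9 -120.8   67. ]
```

arm_command:
  series: [-0.046, -0.0135, -0.057, 0, 0, 0.08, -0.046, -0.0135, -0.057, 0, 0, 0.08, -0.046, -0.0135, -0.057, 0, 0, 0.08, -0.046, -0.0135, -0.057, 0, 0, 0.08, -0.046, -0.0135, -0.057, 0, 0, 0.08, 0, 0, 0, 0, 0, 0, 0, 0, 0, 0, 0, 0, 0, 0, 0, 0, 0, 0, 0, 0, 0, 0, 0, 0]
  hand: 0

```text
time_s: 0.9
ee_pos: [485.4, -26.9, 112.4]
ee_rot: [179.8, 0.1, 108.0]
force: [0.2, -0.3, -0.5]
gripper_width: 34.4
```

Run:
```python
from h import *
s,f=snap('scene','sc2'); snap('side','sd2');s,_=snap('wrist','w2')
for k in ('time_s','ee_pos','ee_rot','force','gripper_width'): print(k,np.round(s[k],2))
crop('sc2',230,130,390,300,4.5,'sc2c')
crop('sd2',260,100,420,230,5,'sd2c')
```

```text
time_s 1.0
ee_pos [484.86 -26.91 112.11]
ee_rot [1.7983e+02 7.0000e-02 1.0800e+02]
force [0.32 0.77 0.21]
gripper_width 26.03
```

View pics/sc2c.png

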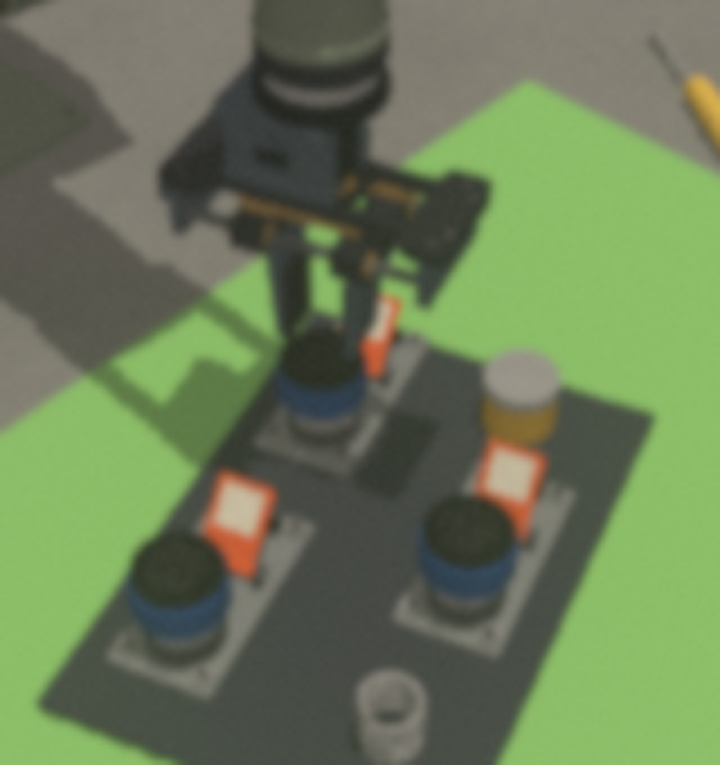

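View pics/sd2c.png

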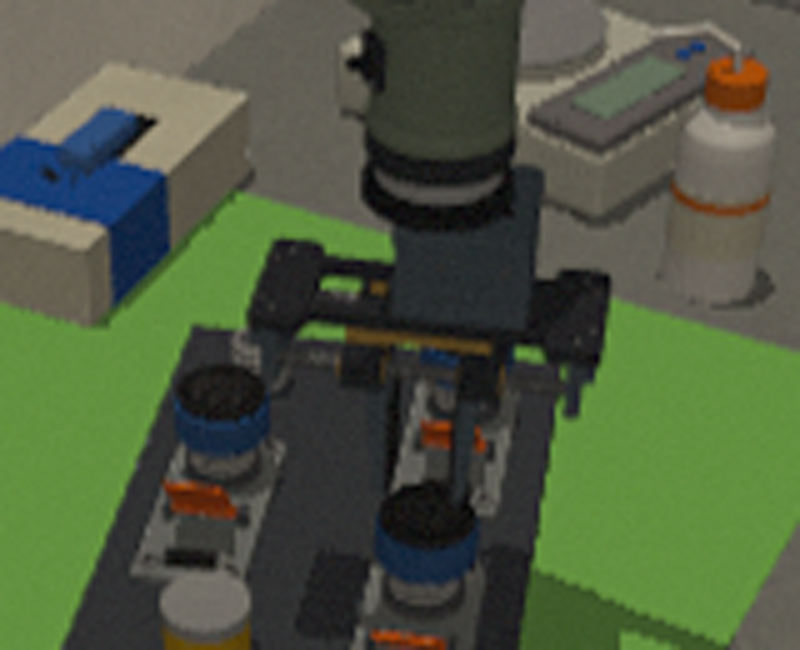

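View pics/w2.png

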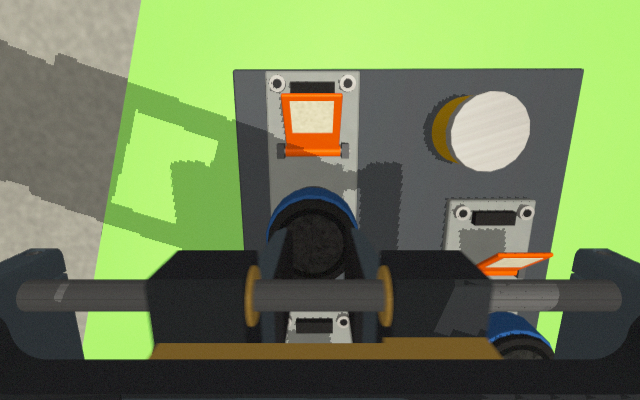

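arm_command:
  series: [0, 0, -0.02, 0, 0, 0, 0, 0, -0.02, 0, 0, 0, 0, 0, 0, 0, 0, 0, 0, 0, 0, 0, 0, 0, 0, 0, 0, 0, 0, 0]

```text
time_s: 1.47
ee_pos: [482.9, -27.0, 94.7]
ee_rot: [-180.0, -0.0, 108.0]
force: [-0.2, 0.0, -0.9]
gripper_width: 0.6
```

arm_command:
  series: [0, 0, -0.008, 0, 0, 0, 0, 0, -0.008, 0, 0, 0, 0, 0, 0, 0, 0, 0, 0, 0, 0, 0, 0, 0]

```text
time_s: 1.8
ee_pos: [482.9, -27.0, 88.4]
ee_rot: [-180.0, -0.0, 108.0]
force: [-0.5, 0.3, 0.1]
gripper_width: 0.2
```

arm_command:
  series: [0, 0, -0.008, 0, 0, 0, 0, 0, -0.008, 0, 0, 0, 0, 0, 0, 0, 0, 0, 0, 0, 0, 0, 0, 0]

```text
time_s: 2.13
ee_pos: [482.9, -27.0, 82.2]
ee_rot: [-180.0, -0.0, 108.0]
force: [-0.5, 0.5, 4.0]
gripper_width: 0.2
```

arm_command:
  series: [0, 0, -0.006, 0, 0, 0]

```text
time_s: 2.22
ee_pos: [482.9, -27.0, 80.3]
ee_rot: [180.0, 0.0, 108.0]
force: [-2.0, -0.2, 8.7]
gripper_width: 0.1
```

arm_command:
  series: [0, 0, 0, 0, 0, 0]

```text
time_s: 2.3
ee_pos: [482.9, -27.0, 80.0]
ee_rot: [180.0, 0.0, 108.0]
force: [-1.6, 0.9, 4.3]
gripper_width: 0.1
```

arm_command:
  series: [0, 0, 0, 0, 0, 0, 0, 0, 0, 0, 0, 0]

```text
time_s: 2.47
ee_pos: [482.9, -27.0, 80.0]
ee_rot: [180.0, 0.0, 108.0]
force: [-1.3, -0.4, 5.0]
gripper_width: 0.2
```

arm_command:
  series: [0, 0, 0.01, 0, 0, 0, 0, 0, 0, 0, 0, 0, 0, 0, 0, 0, 0, 0]

```text
time_s: 2.72
ee_pos: [483.1, -27.0, 84.2]
ee_rot: [180.0, 0.0, 108.0]
force: [-0.7, -0.8, 5.7]
gripper_width: 0.4
```

arm_command:
  series: [0, 0, 0.01, 0, 0, 0, 0, 0, 0, 0, 0, 0, 0, 0, 0, 0, 0, 0]

```text
time_s: 2.97
ee_pos: [483.3, -27.0, 88.1]
ee_rot: [179.9, 0.0, 108.0]
force: [0.0, -0.6, 3.0]
gripper_width: 0.2
```

Run:
```python
from h import *
_,f=load('scene0')
for p in ((137,303),(170,330)): print(ray(f,*p,0).round(0))
```

```text
[ 358. -477.   -0.]
[ 479. -463.   -0.]
```

arm_command:
  series: [0, 0, 0.06, 0, 0, 0, 0.03, -0.0875, 0, 0, 0, 0, 0.03, -0.0875, 0, 0, 0, 0, 0.03, -0.0875, 0, 0, 0, 0, 0.03, -0.0875, 0, 0, 0, 0, 0.03, -0.0875, 0, 0, 0, 0, 0, 0, 0, 0, 0, 0, 0, 0, 0, 0, 0, 0, 0, 0, 0, 0, 0, 0]

```text
time_s: 3.72
ee_pos: [542.2, -201.5, 111.0]
ee_rot: [-179.9, -0.1, 108.0]
force: [-0.6, -0.4, -0.4]
gripper_width: 0.6
```

Run:
```python
from h import *
s,f=snap('scene','sc3'); s,_=snap('wrist','w3')
for k in ('time_s','ee_pos','force'): print(k,np.round(s[k],2))
crop('sc3',230,130,390,300,4.5,'sc3c')
```

```text
time_s 3.77
ee_pos [ 542.2  -200.98  111.2 ]
force [-0.69 -0.45  0.9 ]
```

View pics/sc3c.png

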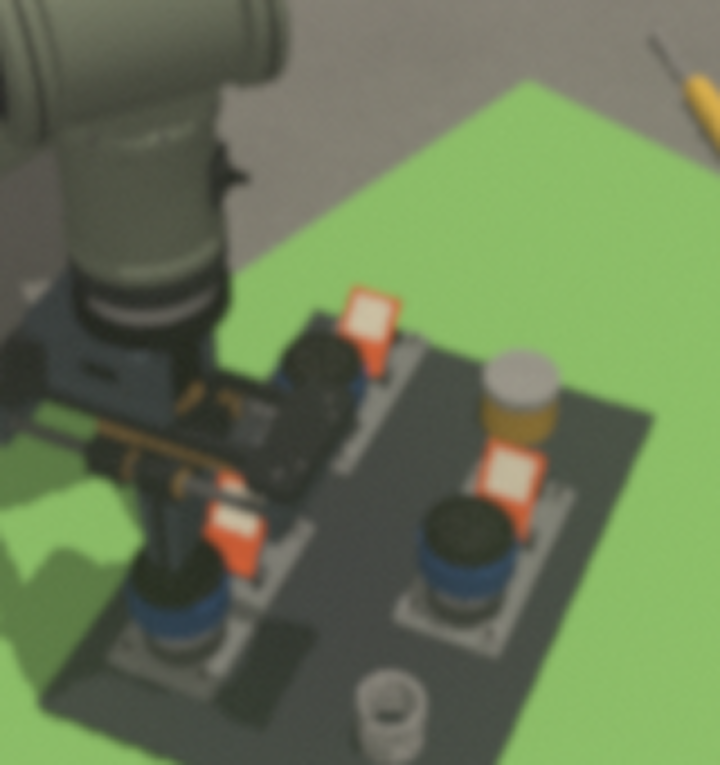

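View pics/w3.png

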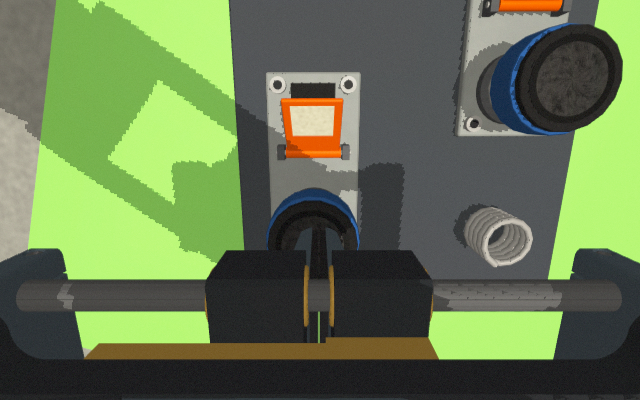

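arm_command:
  series: [0, 0, -0.02, 0, 0, 0, 0, 0, -0.02, 0, 0, 0, 0, 0, 0, 0, 0, 0, 0, 0, -0.008, 0, 0, 0, 0, 0, -0.008, 0, 0, 0, 0, 0, 0, 0, 0, 0]

```text
time_s: 4.32
ee_pos: [543.0, -201.7, 89.0]
ee_rot: [-180.0, -0.0, 108.0]
force: [-0.6, 0.8, 0.1]
gripper_width: 0.1
```

arm_command:
  series: [0, 0, -0.008, 0, 0, 0, 0, 0, -0.008, 0, 0, 0, 0, 0, 0, 0, 0, 0, 0, 0, 0, 0, 0, 0]

```text
time_s: 4.65
ee_pos: [543.1, -201.9, 83.5]
ee_rot: [180.0, -0.0, 108.0]
force: [-0.8, 1.6, 4.2]
gripper_width: 0.2
```

arm_command:
  series: [0, 0, -0.008, 0, 0, 0]

```text
time_s: 4.73
ee_pos: [543.1, -201.8, 81.0]
ee_rot: [180.0, 0.0, 108.0]
force: [-2.2, 2.7, 11.2]
gripper_width: 0.5
```

arm_command:
  series: [0, 0, 0, 0, 0, 0]

```text
time_s: 4.82
ee_pos: [543.1, -201.8, 80.5]
ee_rot: [180.0, -0.0, 108.0]
force: [-1.3, 1.9, 7.6]
gripper_width: 0.7
```

arm_command:
  series: [0, 0, 0, 0, 0, 0, 0, 0, 0, 0, 0, 0]

```text
time_s: 4.98
ee_pos: [543.1, -201.8, 80.6]
ee_rot: [180.0, -0.0, 108.0]
force: [-2.5, 2.5, 6.7]
gripper_width: 0.8
```

arm_command:
  series: [0, 0, 0.01, 0, 0, 0, 0, 0, 0, 0, 0, 0, 0, 0, 0, 0, 0, 0]

```text
time_s: 5.23
ee_pos: [543.3, -201.9, 84.7]
ee_rot: [179.9, 0.0, 108.0]
force: [-1.0, 1.7, 8.0]
gripper_width: 0.5
```

arm_command:
  series: [0, 0, 0.01, 0, 0, 0, 0, 0, 0, 0, 0, 0, 0, 0, 0, 0, 0, 0]

```text
time_s: 5.48
ee_pos: [543.5, -202.3, 88.2]
ee_rot: [179.9, 0.1, 108.0]
force: [-0.3, 0.2, 2.8]
gripper_width: 0.4
```

arm_command:
  series: [0, 0, 0.06, 0, 0, 0, 0.049, 0.064, 0, 0, 0, 0, 0.049, 0.064, 0, 0, 0, 0, 0.049, 0.064, 0, 0, 0, 0, 0.049, 0.064, 0, 0, 0, 0, 0.049, 0.064, 0, 0, 0, 0, 0, 0, 0, 0, 0, 0, 0, 0, 0, 0, 0, 0, 0, 0, 0, 0, 0, 0]

```text
time_s: 6.23
ee_pos: [640.3, -74.3, 111.0]
ee_rot: [-179.9, -0.0, 108.0]
force: [0.6, -0.5, 0.1]
gripper_width: 0.2
```

Run:
```python
from h import *
s,f=snap('scene','sc4'); s,_=snap('wrist','w4')
for k in ('time_s','ee_pos','force'): print(k,np.round(s[k],2))
crop('sc4',230,130,390,300,4.5,'sc4c')
```

```text
time_s 6.28
ee_pos [640.09 -74.83 111.2 ]
force [ 0.74 -0.27 -0.52]
```

View pics/sc4c.png

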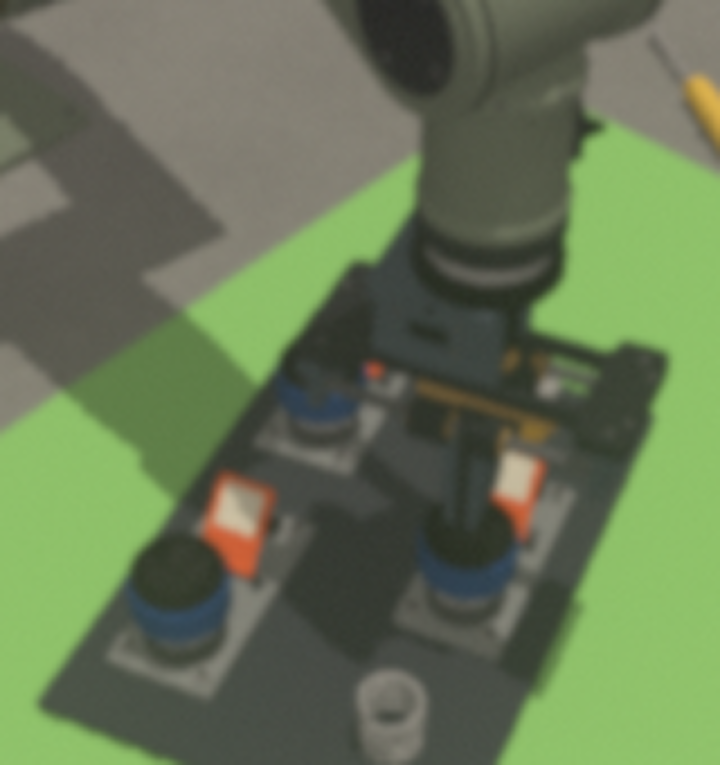

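View pics/w4.png

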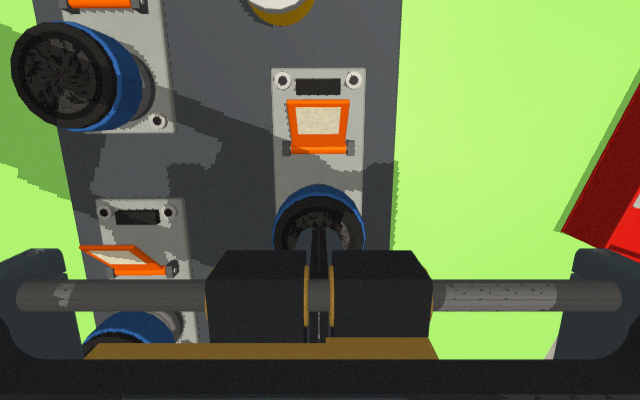

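The finger is over pad 3, at pixel (318, 240) in the wrist view. I'll press it the same way as the others.

arm_command:
  series: [0, 0, -0.02, 0, 0, 0, 0, 0, -0.02, 0, 0, 0, 0, 0, 0, 0, 0, 0, 0, 0, -0.008, 0, 0, 0, 0, 0, -0.008, 0, 0, 0, 0, 0, 0, 0, 0, 0]

```text
time_s: 6.83
ee_pos: [640.8, -74.2, 88.9]
ee_rot: [-180.0, -0.0, 108.0]
force: [0.2, -0.0, 0.4]
gripper_width: 0.3
```

arm_command:
  series: [0, 0, -0.008, 0, 0, 0, 0, 0, -0.008, 0, 0, 0, 0, 0, 0, 0, 0, 0, 0, 0, 0, 0, 0, 0]

```text
time_s: 7.17
ee_pos: [641.2, -74.0, 82.9]
ee_rot: [180.0, 0.0, 108.0]
force: [0.1, -1.3, 0.3]
gripper_width: 0.1
```

arm_command:
  series: [0, 0, -0.008, 0, 0, 0]

```text
time_s: 7.25
ee_pos: [641.2, -74.0, 80.4]
ee_rot: [180.0, 0.0, 108.0]
force: [-1.3, -0.4, 4.3]
gripper_width: 0.4
```

arm_command:
  series: [0, 0, 0, 0, 0, 0]

```text
time_s: 7.33
ee_pos: [641.1, -74.0, 79.7]
ee_rot: [180.0, 0.0, 108.0]
force: [-0.1, -0.9, 1.8]
gripper_width: 0.1
```

arm_command:
  series: [0, 0, 0, 0, 0, 0, 0, 0, 0, 0, 0, 0]

```text
time_s: 7.5
ee_pos: [641.2, -74.0, 79.7]
ee_rot: [180.0, 0.0, 108.0]
force: [0.2, -0.5, 0.8]
gripper_width: 0.6
```

arm_command:
  series: [0, 0, 0.01, 0, 0, 0, 0, 0, 0, 0, 0, 0, 0, 0, 0, 0, 0, 0]

```text
time_s: 7.75
ee_pos: [641.2, -73.9, 84.2]
ee_rot: [180.0, 0.0, 108.0]
force: [-0.0, 0.1, 2.4]
gripper_width: 0.3
```

arm_command:
  series: [0, 0, 0.01, 0, 0, 0, 0, 0, 0, 0, 0, 0, 0, 0, 0, 0, 0, 0]

```text
time_s: 8.0
ee_pos: [641.1, -74.0, 88.0]
ee_rot: [180.0, 0.0, 108.0]
force: [0.6, -0.9, -0.0]
gripper_width: 0.3
```

arm_command:
  series: [0, 0, 0.06, 0, 0, 0, -0.031, 0.095, 0, 0, 0, 0, -0.031, 0.095, 0, 0, 0, 0, 0, 0, 0, 0, 0, 0, 0, 0, 0, 0, 0, 0, 0, 0, 0, 0, 0, 0]

```text
time_s: 8.5
ee_pos: [616.4, 1.9, 111.7]
ee_rot: [180.0, 0.0, 108.0]
force: [0.4, -0.3, -0.2]
gripper_width: 0.4
```

Run:
```python
from h import *
s,f=snap('scene','sc5'); snap('side','sd5'); s,_=snap('wrist','w5')
for k in ('time_s','ee_pos','force'): print(k,np.round(s[k],2))
crop('sc5',230,130,390,300,4.5,'sc5c')
crop('sd5',250,120,410,270,5,'sd5c')
```

```text
time_s 8.6
ee_pos [616.58   1.03 111.63]
force [-0.13 -0.19 -0.  ]
```

View pics/sc5c.png

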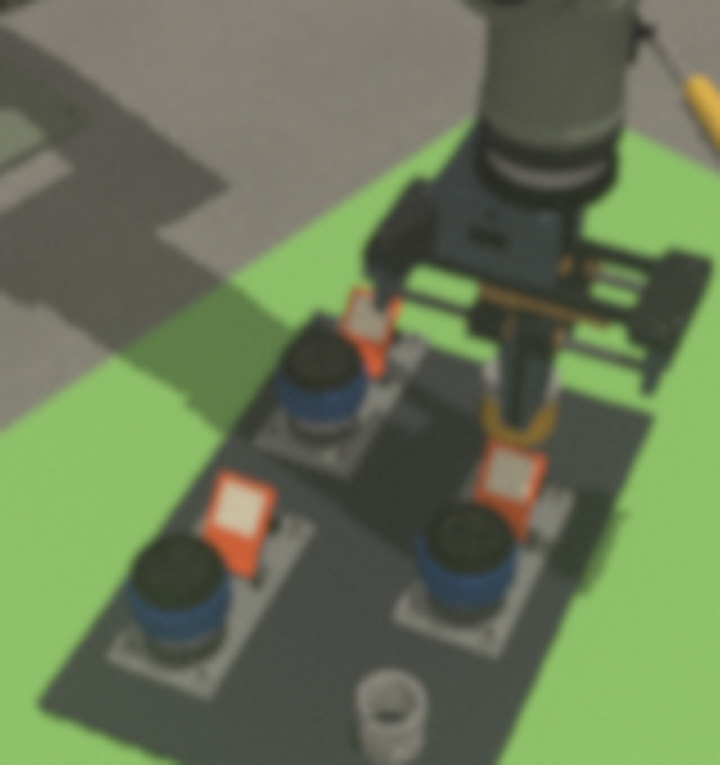

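View pics/sd5c.png

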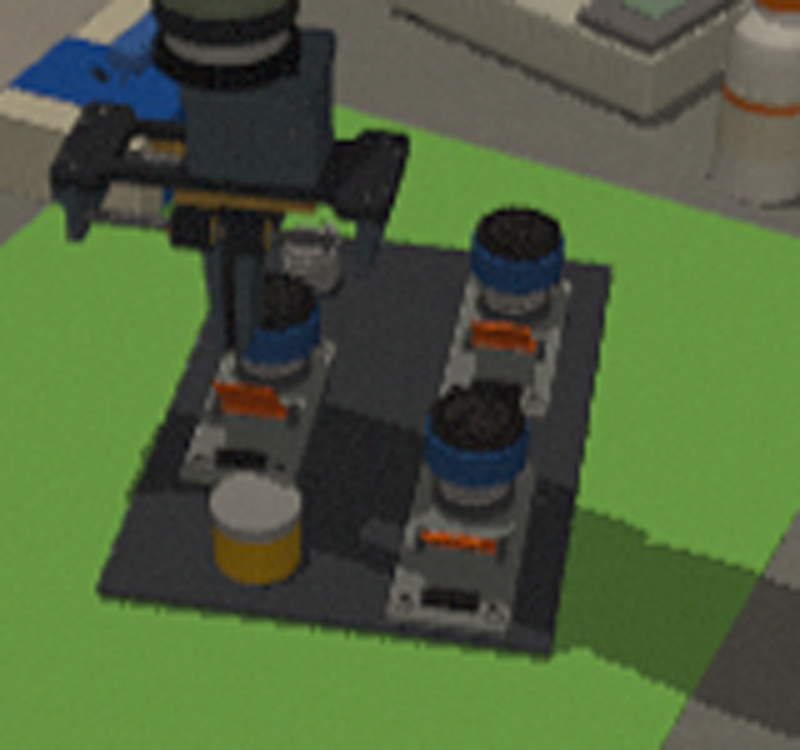

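View pics/w5.png

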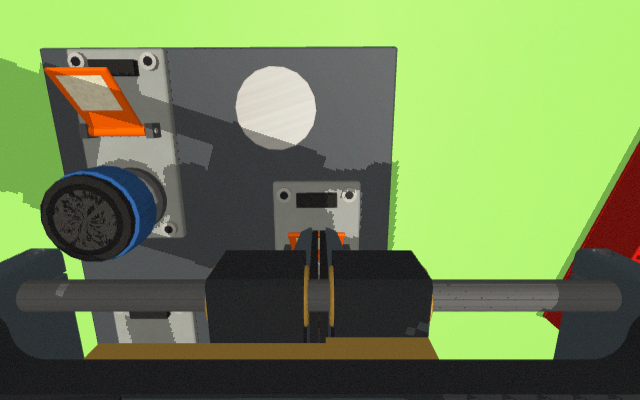

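arm_command:
  series: [0, 0, -0.035, 0, 0, 0, 0, 0, -0.035, 0, 0, 0, 0, 0, -0.015, 0, 0, 0, 0, 0, -0.015, 0, 0, 0, 0, 0, 0, 0, 0, 0]

```text
time_s: 9.07
ee_pos: [616.1, 2.3, 71.6]
ee_rot: [-180.0, -0.1, 107.9]
force: [-0.4, 0.5, 2.2]
gripper_width: 0.4
```

arm_command:
  series: [0, 0, -0.015, 0, 0, 0, 0, 0, -0.015, 0, 0, 0, 0, 0, -0.015, 0, 0, 0, 0, 0, 0, 0, 0, 0]

```text
time_s: 9.4
ee_pos: [615.5, 1.3, 52.0]
ee_rot: [-179.9, -0.0, 108.0]
force: [-0.6, 0.3, 0.2]
gripper_width: 0.3
```

arm_command:
  series: [0, 0, -0.01, 0, 0, 0, 0, 0, -0.01, 0, 0, 0, 0, 0, 0, 0, 0, 0]

```text
time_s: 9.65
ee_pos: [615.8, 1.8, 44.8]
ee_rot: [-179.9, -0.0, 108.0]
force: [0.3, 0.2, 0.8]
gripper_width: 0.2
```

arm_command:
  series: [0, 0, -0.006, 0, 0, 0, 0, 0, -0.004, 0, 0, 0, 0, 0, 0, 0, 0, 0]

```text
time_s: 9.9
ee_pos: [616.1, 2.0, 41.5]
ee_rot: [-180.0, -0.0, 108.0]
force: [0.4, -0.4, -0.0]
gripper_width: 0.5
```

arm_command:
  series: [0, 0, -0.003, 0, 0, 0, 0, 0, 0, 0, 0, 0, 0, 0, 0, 0, 0, 0]

```text
time_s: 10.15
ee_pos: [616.3, 2.0, 40.8]
ee_rot: [180.0, 0.0, 108.0]
force: [-0.1, -0.0, 1.5]
gripper_width: 0.5
```

arm_command:
  series: [0, 0, -0.003, 0, 0, 0, 0, 0, 0, 0, 0, 0]

```text
time_s: 10.32
ee_pos: [616.4, 1.9, 40.7]
ee_rot: [180.0, 0.0, 108.0]
force: [-2.5, -0.6, 8.6]
gripper_width: 0.4
```

arm_command:
  series: [0, 0, -0.002, 0, 0, 0, 0, 0, 0, 0, 0, 0]

```text
time_s: 10.48
ee_pos: [616.4, 2.0, 40.7]
ee_rot: [179.9, 0.0, 108.0]
force: [-3.6, 0.5, 12.9]
gripper_width: 0.5
```

arm_command:
  series: [0, 0, 0.02, 0, 0, 0, 0, 0, 0.1, 0, 0, 0, 0, 0, 0.1, 0, 0, 0, 0, 0, 0.1, 0, 0, 0, 0, 0, 0.1, 0, 0, 0, -0.05, 0, 0.05, 0, 0, 0, -0.1, 0, 0, 0, 0, 0, -0.1, 0, 0, 0, 0, 0, 0, 0, 0, 0, 0, 0, 0, 0, 0, 0, 0, 0, 0, 0, 0, 0, 0, 0]

```text
time_s: 11.4
ee_pos: [517.0, 2.0, 227.1]
ee_rot: [179.9, 0.0, 108.0]
force: [0.5, -1.8, 0.4]
gripper_width: 0.3
```

Run:
```python
from h import *
s,f=snap('scene','sc6'); snap('side','sd6'); s,_=snap('wrist','w6')
for k in ('time_s','ee_pos','force'): print(k,np.round(s[k],2))
crop('sc6',230,180,390,330,5,'sc6c')
crop('sd6',260,150,390,260,6,'sd6c')
```

```text
time_s 11.5
ee_pos [517.74   1.97 226.8 ]
force [-0.68 -0.74 -0.73]
```

View pics/sc6c.png

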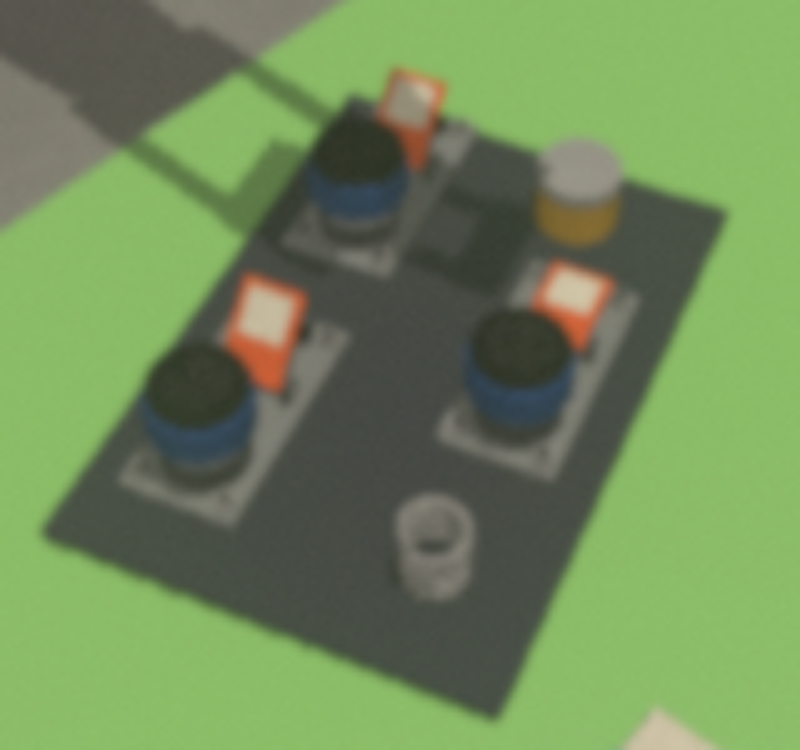

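View pics/sd6c.png

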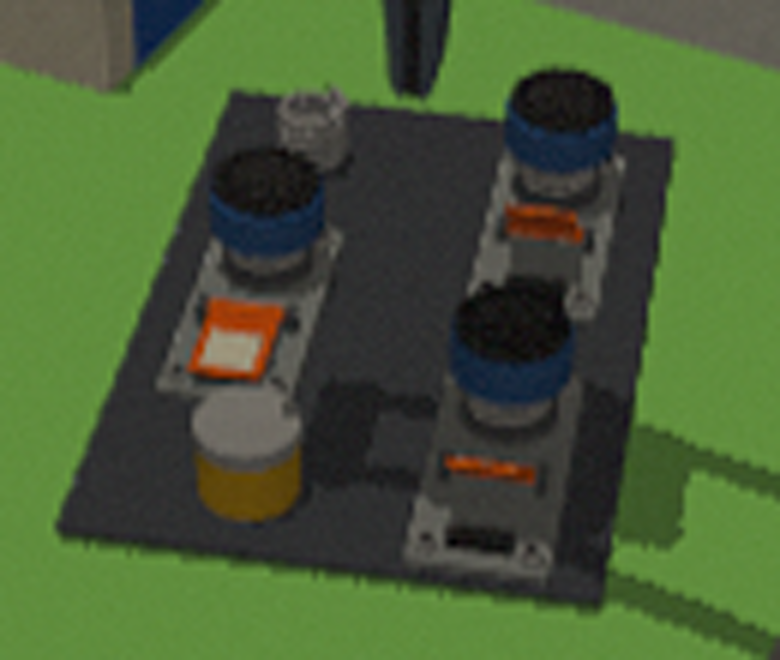

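View pics/w6.png

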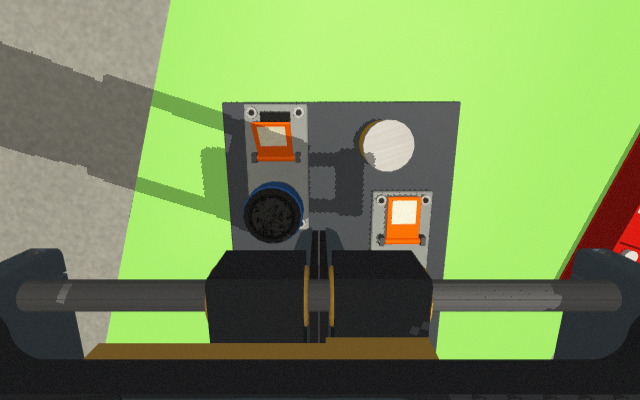

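Run:
```python
from h import *
s,f=load('wrist0' if 0 else 'w6'); g=wfix(s,f); _,fd=load('sd6'); _,fs=load('sc6')
p=np.array([641,-73.6]); x=np.array([.951,.309]); y=np.array([-.309,.951])
for ang in (0.96,0.85,0.7):
    a=np.radians(55)-ang
    for sx in (-18,18):
        q=p+y*(50+50*np.cos(a))+x*sx; X=[*q,28+1.5+50*np.sin(a)]
        print(ang,sx,'wrist',proj(g,X).round(1),'scene crop',((proj(fs,X)-[230,180])*5).round(0),'side crop',((proj(fd,X)-[260,150])*6).round(0))
for sx in(-33,33):
    q=p+y*104+x*sx; print('foot end',proj(g,[*q,20]).round(1),((proj(fs,[*q,20])-[230,180])*5).round(0))
crop('w6',350,170,460,270,7,'w6c')
```

```text
0.96 -18 wrist [388.2 197.5] scene crop [554. 264.] side crop [254. 371.]
0.96 18 wrist [421.9 197.5] scene crop [614. 284.] side crop [180. 362.]
0.85 -18 wrist [389.2 198.9] scene crop [554. 258.] side crop [253. 362.]
0.85 18 wrist [423.4 198.9] scene crop [615. 278.] side crop [180. 352.]
0.7 -18 wrist [390.6 201.9] scene crop [554. 251.] side crop [254. 348.]
0.7 18 wrist [425.4 201.9] scene crop [615. 271.] side crop [180. 339.]
foot end [372.9 192. ] [531. 263.]
foot end [433.4 191.9] [641. 299.]
```

View pics/w6c.png

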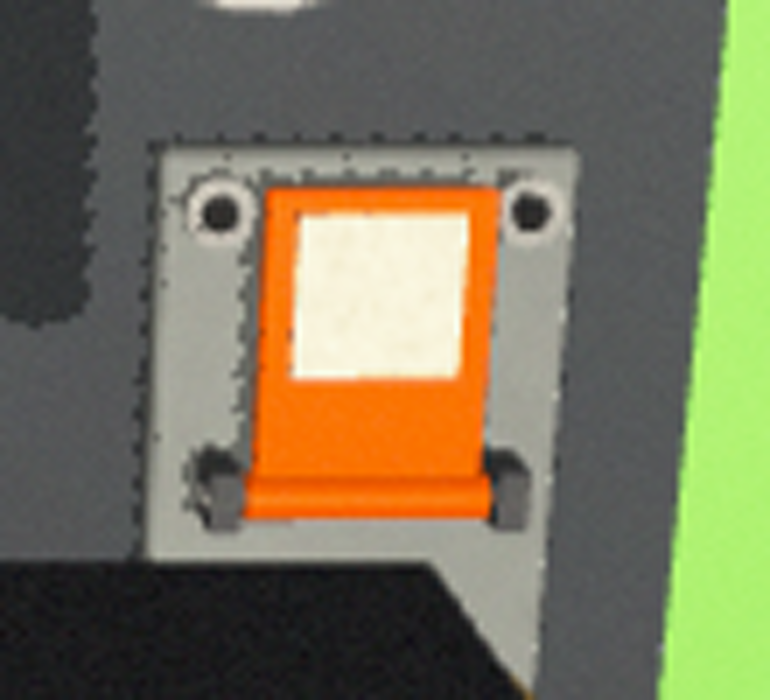

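Run:
```python
from h import *
print(env.job_done(), env.state()['time_s'])
```

```text
the job is handed in; nothing more can be done
the job is handed in; nothing more can be done
```

The mount near the middle of the +x edge is the softest. I pushed its orange tag down flat and left the other two tags standing. The job is handed in.

I pressed each pad about 11 mm down with the closed fingertips and released it:

| Mount | Force while pressing, about 10.5 mm down | Backed off to about 3 mm below untouched height |
|---|---|---|
| -x edge, +y end | 8.7 N | still pushing, 3.0 N |
| -x edge, -y end | 11.2 N | still pushing, 2.8 N |
| +x edge, middle | 4.3 N | no contact, 0 N |

**Tag:** the fingertips came to rest at about 29.7 mm, where the flat tag's upper face should be at 29.5 mm. The push there reached 12.9 N. In the wrist picture afterwards, the gap from the tag's free edge to the end of the foot matched the fully-down prediction (about 5.5 pixels for both).

**Other checks:** the last scene and side pictures show the other two tags, the spring and the tin where they started. The soft pad sits lowest after release. I took no close look at the two bottles, the screwdriver or the bowl at the end, but the arm never went near them. The last clock reading was 11.5 s, just before handing in.

**Disagreement:** the side camera put points about 8 to 12 mm away from where the scene and wrist cameras did, more than its stated 2 mm. I used the scene and wrist cameras, which agreed with each other, and the fingertips landed on the pads as expected.

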